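# Refit the handle of a shut-off valve and close it

## Task

The handle has come off the shut-off valve on the test stand. Put it back on the flatted stem inside the valve's neck: turn it until the flat in its hub matches the flat on the stem and it drops, press it fully home past the click so that its flange sits on the neck, then use it to turn the valve fully closed, with the red arm across the pipe, and let go. Do not shift the other tools and the tin around it.

Things in the scene. Friction and masses are not known exactly. Their poses are not given: they have to be found in the camera images.
- handle: Loose cast valve handle, 0.28 kg, lying on its hub. Origin: centre of the hub's underside; z up; x along the red long arm (to 112 mm; bare tail to -63). Hub 52 dia, z 0-40, with a groove; blind D bore 30 dia, flat 6.2 mm from centre on the long-arm side, 21 deep; flange 62 dia, z 40-45; arms 18-22 wide, z 44-58; round grip boss 36 dia, z 45-76, cap to 78.
- valve: Brass shut-off valve fixed on a grey plate 200x130 mm. Origin: under the plate's centre, z up, pipe along x, pipe's top at z 105; +x end: blue union ring, -x end: brass hexagon. Open: long arm along +x (green mark on the neck). It closes clockwise from above, 90 degrees, to a stop: long arm along -y (red mark). The stem was left 17 to 63 degrees from open, not measured.
- neck_top (a point): Centre of the neck's top, 152 mm over the bench, axes as the valve's. Neck 72 outer, bore 53.6, chamfered. Stem 28 dia, flat 5 mm off centre, faces where the long arm must point; end 22 mm below. Unmatched, the handle's origin stands 22 mm below this point; matched (within 5 degrees) it drops to about 29; pressed with some 12 N past spring plungers, 40 (home). Stem is stiff: 0.45 N m.
- spanner_13: bystander: steel combination spanner 161 mm long, flat on the bench near the robot; origin in its middle
- side_cutters: bystander: red-handled side cutters 151 mm long, flat on the bench near the robot; origin in their middle
- caliper: bystander: steel vernier caliper 200 mm long, flat on the bench beyond the valve; origin in its middle
- grease_tin: bystander: green tin with a silver lid, 62 mm dia, 42 mm high, left of the valve; origin under its centre
- screwdriver_yel: bystander: screwdriver with yellow handle, 177 mm long, 31 mm thick, left of the valve; origin in its middle
- red_tip (a point): A point near the end of the handle's red arm, 100 mm from the hub's axis, at mid-thickness (51 mm above the hub's underside); axes as the handle's

How it is judged:
On the way:
1. the handle is pressed fully home on the stem (z of handle in the frame of neck_top below -0.0375 m and horizontal distance between handle and neck_top below 0.004 m and angle between handle's own z axis and vertical below 0.12 rad), for 0.2 s.
At the end, for the whole second after the job is handed in: Handle home on the stem (origin 37.5 mm or more below the neck's top, within 4 mm of the axis, tilted under 0.12 rad); valve closed (red_tip in neck_top's frame at x -35 to +12 mm, y below -80 mm: long arm across the pipe on the red mark's side); handle at rest (all of step 1 and x of red_tip in the frame of neck_top between -0.035 and 0.012 m and y of red_tip in the frame of neck_top below -0.08 m and linear speed of handle below 0.02 m/s); the robot touches nothing.
It fails at once if a bystander (spanner, side cutters, caliper, grease tin or yellow screwdriver) is shifted by more than 30 mm (distance of any of spanner_13, side_cutters, caliper, grease_tin, screwdriver_yel from where it was at the start of the episode above 0.03 m).
It also fails if it takes over 70 s, if anything falls off the work surface, if the arm or the gripper's body presses on something with over 40 N, if the wrist force passes 120 N, or if a joint passes its speed limit or range.

## Robot

A 6-joint arm with a two-finger parallel gripper is mounted at the origin on a cart in front of the work surface, level with it; the furniture and walls round the work are solid. World frame = base frame: x ahead of the robot, y to its left, z up, the work surface at z = 0. Lengths are in m, angles in rad, forces in N, time in s.
With the tool pointing down it reaches from about 0.35 to 0.975 m from the base axis. Payload 4.9 kg.
Tool frame: the origin (TCP) lies midway between the tips of the shut fingers; the grasp point (between the pads) lies 19 mm behind it; z points along the fingers, x is the direction in which the jaws open and shut, and the axes are right-handed (so a half turn about z gives the same grasp; the last joint's range is limited). The gripper opens to 85 mm and grips with 20 to 120 N. Pads are 22 mm wide; open, the fingers measure 114 mm over their backs; the gripper's body (76 mm by 85 mm) begins 54 mm behind the grasp point. The pads swing forward as they close: fully open they stand 13 mm farther back than shut.
Start: joints at [1.123, 0.053, 1.613, -0, 1.476, -0.119], TCP at [0.202, 0.592, 0.231] pointing down, gripper open.
Joint ranges: [-3.01, 3.01], [-1.01, 2.22], [0.06, 2.58], [-1.02, 4.17], [0.09, 2.62], [-3.14, 3.14]. Speed limits (rad/s): [2.57, 2.57, 3.14, 3.14, 3.14, 3.14].

## Interface

Orientations are given as a unit quaternion [w, x, y, z].
In Python, from cell import ctrl gives the robot as it stands.
- The arm moves only by the tool arm_command, never from a script. Its argument "moves" is a list that holds one entry, the list of rows, each a list of 7 numbers: the shift along the world's x, y, z in mm, then the turn, a rotation vector about the world's x, y, z in degrees, then the opening, from -1 (shut) to 1 (fully open), so that 0 is half open. A call has 1 to 8 rows; each row shifts and turns the commanded pose from where the row before left it; what a row does not reach is not made up. A row lasts 1/10 s, in which the tool goes at most 50 mm and 8.59 degrees, less where a joint would pass 70% of its speed; a pose out of reach is approached as far as the arm can. A call is refused whole if a number of a shift passes 50 or a number of a turn 8.59, either way. A call with a gripper value outside its range is refused whole. The fingers move at their own pace and stop on an object; "squeeze" is the grip in N (left out, the last holds). Time passes only in rows, so rows that do not move let the fingers close. It gives the time, the measured TCP pose, the force and the opening at its end, in the units of the state.
- ctrl.get_state(): the state, without advancing time (a new reading comes with each control period).
- ctrl.read_camera(name): name is "side" or "top"; returns a dict with "image" (480x640x3 uint8, red, green, blue), "fov_y" (degrees; the focal length in pixels is half the picture's height over the tangent of half this angle, whatever the lens; pixels are square), "cx", "cy" (the principal point, pixels), "position" and "rotation" of the camera in the world. Camera axes: x right, y up, looking along -z (the intrinsics and any distortion apply to the point x, -y, -z); pixel columns grow to the right and rows downward; lengths in m; the calibration is good to about 2 mm. A picture is of the moment at which its call begins. There is no depth.
- ctrl.hand_in(): hands the job in, once; it reports no verdict.
Trained networks look in a picture, given as the dict that the camera call returned (one of the last four; its "shot" number tells which), for a name from the list of things; names that differ only in an ending like _2 or _b are one class to them, and where a whole thing is asked for, a point or a joint stands for the part that bears it (a point fixed in the world has none). Each returns a list of dicts, best first, with "p" (0 to 1); they miss things now and then, are a little off and sometimes report something else, mostly with a low value. They report only what shows in the picture. A call takes as long as a camera call.
- ctrl.search_frame(picture, query): "location" ([x, y, z] in m, in world coordinates, good to about 4 mm: the middle of the surface that is visible of it).
- ctrl.silhouettes(picture, query): "region" (480x640 bool, what is visible of it).
The state is a dict: "time": time; "q": joint angles; "qvel": joint speeds; "effort": joint torques, N m; "ee_pos": TCP position; "tcp_rot": TCP orientation; "wrist_force": force on the tool from outside, world axes, zero at the start; "ft_torque": the same for the moment, N m; "finger_gap": finger opening in m.
Only numpy, scipy, OpenCV 4.12 (cv2) and the standard library are available. Lean on these libraries where they do the work, as an engineer would, in place of code of your own. Each camera call takes 0.05 s, during which the arm holds its last target.

## Working session

There is one attempt and no reset: what is moved stays moved. The work goes in short steps, Python scripts to look and compute and a tool call to move; the robot and the scene stay as the last step left them, time stands still between calls to the robot, and variables do not carry over. Pictures are saved under pics/ and viewed, and the job is handed in when it is done.

Besides the shell and the picture viewer there is one more tool, called after "Request:" by a JSON object that holds its "op" and its "data", one argument or row to a line. arm_command: Moves the arm, as the interface text tells. Its arguments: {"type":"object","properties":{"moves":{"type":"array","items":{"type":"array","items":{"type":"array","items":{"type":"number"}}}},"squeeze":{"type":"number"}},"required":["moves"]}

```bash
mkdir -p pics; ls; cat > h.py <<'E'
import numpy as np, cv2
from cell import ctrl
def K(p):
    f=240/np.tan(np.radians(p["fov_y"])/2); return f
def pix(p,X):
    c=np.asarray(p["rotation"]).T@(np.asarray(X)-np.asarray(p["position"]))
    f=K(p); return p["cx"]+f*c[0]/-c[2], p["cy"]-f*c[1]/-c[2]
def ray(p,u,v,z):
    f=K(p); d=np.asarray(p["rotation"])@np.array([(u-p["cx"])/f,-(v-p["cy"])/f,-1])
    o=np.asarray(p["position"]); return o+d*(z-o[2])/d[2]
def save(p,n): cv2.imwrite("pics/"+n,p["image"][:,:,::-1])
E
python3 - <<'E'
from h import *
for n in("top","side"):
    p=ctrl.read_camera(n); save(p,n+"0.png")
    print(n,{k:v for k,v in p.items() if k!="image"})
    for q in("handle","valve","spanner_13","side_cutters","caliper","grease_tin","screwdriver_yel","red_tip","neck_top"):
        try: print(q,[(np.round(d["location"],3),round(d["p"],2)) for d in ctrl.search_frame(p,q)[:2]])
        except Exception as e: print(q,e)
print(ctrl.get_state())
E
```

```text
pics
top {'fov_y': 57.62879298060058, 'cx': 315.2198499087798, 'cy': 235.13321512335978, 'position': array([4.01102128e-01, 1.10490646e-04, 1.08730669e+00]), 'rotation': array([-0.70209158, -0.04060975,  0.03584392,  0.71002357]), 'shot': 1}
handle [(array([ 0.449, -0.266,  0.059]), 0.64)]
valve [(array([0.508, 0.03 , 0.086]), 0.91)]
spanner_13 [(array([ 0.327, -0.163,  0.002]), 0.5)]
side_cutters [(array([ 0.327, -0.296,  0.012]), 0.86), (array([0.505, 0.033, 0.087]), 0.43)]
caliper [(array([0.684, 0.133, 0.005]), 0.94)]
grease_tin [(array([0.548, 0.365, 0.038]), 0.71)]
screwdriver_yel [(array([0.397, 0.345, 0.026]), 0.79)]
red_tip [(array([ 0.447, -0.265,  0.063]), 0.7), (array([ 0.33 , -0.294,  0.011]), 0.17)]
neck_top [(array([0.507, 0.035, 0.089]), 0.81)]
side {'fov_y': 55.988790396969215, 'cx': 322.67315453743515, 'cy': 245.8557865258224, 'position': array([ 0.05558116, -0.72197457,  0.64516255]), 'rotation': array([ 0.83803225,  0.46869297, -0.12871983, -0.24791138]), 'shot': 2}
handle [(array([ 0.442, -0.283,  0.057]), 0.93)]
valve [(array([ 0.488, -0.004,  0.072]), 0.56)]
sp
[... 404 characters left out ...]
0.489, -0.006,  0.072]), 0.63)]
{'time': 1.0, 'q': array([ 1.12301834e+00,  5.26977467e-02,  1.61290253e+00, -2.71719944e-05,
        1.47601367e+00, -1.19035590e-01]), 'qvel': array([ 0.00160898,  0.00043371,  0.00040695,  0.00090135, -0.00103476,
        0.00157742]), 'effort': array([-8.85769077e-04, -3.93696678e+01, -3.70475328e+01, -3.07082400e-04,
        7.61929296e-04,  2.86414945e-05]), 'ee_pos': array([0.2018003 , 0.59149891, 0.23130346]), 'tcp_rot': array([ 1.69792286e-05,  8.13280577e-01,  5.81871724e-01, -2.82525164e-06]), 'wrist_force': array([ 0.20932601, -0.52109496,  0.23122504]), 'ft_torque': array([-0.01160871, -0.03131666, -0.01640335]), 'finger_gap': 0.08511230555192326}
```

```bash
cat > h.py <<'E'
import numpy as np, cv2
from scipy.spatial.transform import Rotation as R
from cell import ctrl
def K(p): return 240/np.tan(np.radians(p["fov_y"])/2)
def rot(p):
    q=np.asarray(p["rotation"]); return R.from_quat(q[[1,2,3,0]]).as_matrix()
def pix(p,X):
    c=(np.asarray(X)-np.asarray(p["position"]))@rot(p)
    f=K(p); return np.stack([p["cx"]+f*c[...,0]/-c[...,2], p["cy"]-f*c[...,1]/-c[...,2]],-1)
def ray(p,u,v,z):
    f=K(p); d=rot(p)@np.array([(u-p["cx"])/f,-(v-p["cy"])/f,-1])
    o=np.asarray(p["position"]); return o+d*(z-o[2])/d[2]
def save(p,n): cv2.imwrite("pics/"+n,p["image"][:,:,::-1])
E
```

```text
(no output)
```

View pics/top0.png

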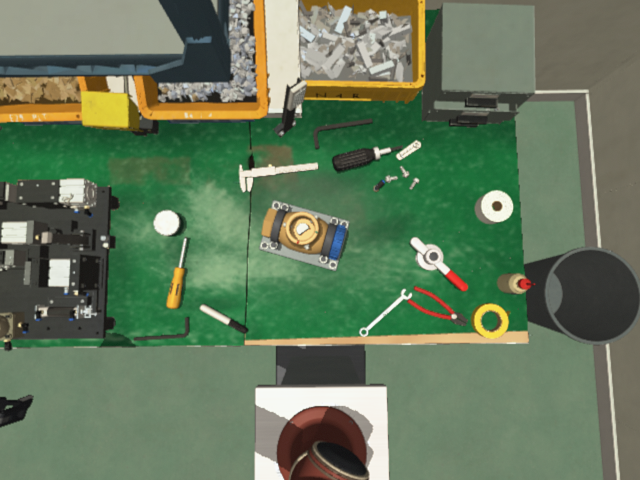

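View pics/side0.png

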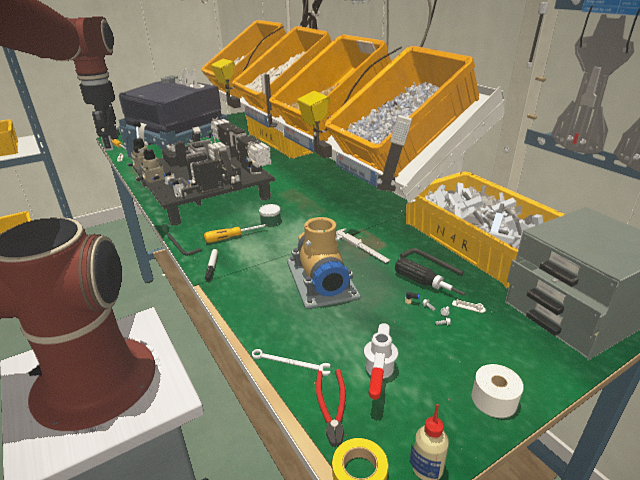

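```bash
python3 - <<'E'
from h import *
a=cv2.imread("pics/top0.png"); s=cv2.imread("pics/side0.png")
def c(i,x,y,w,h): return cv2.resize(i[y:y+h,x:x+w],(400,300),interpolation=cv2.INTER_CUBIC)
o=np.vstack([np.hstack([c(a,255,195,100,75),c(a,400,225,80,75//75*60)]),np.hstack([c(s,280,205,100,75),c(s,330,320,107,80)])])
cv2.imwrite("pics/z0.png",o)
p=ctrl.read_camera("top"); s=ctrl.read_camera("side")
for q in ("valve","handle"):
  for n,pp in(("t",p),("s",s)):
    m=ctrl.silhouettes(pp,q); 
    if m: r=m[0]["region"]; ys,xs=np.nonzero(r); print(q,n,m[0]["p"],xs.min(),xs.max(),ys.min(),ys.max(),len(xs))
E
```

```text
valve t 0.72 258 349 201 270 4328
valve s 0.73 287 359 217 308 4211
handle t 0.58 410 467 238 291 984
handle s 0.91 364 397 323 398 1517
```

View pics/z0.png

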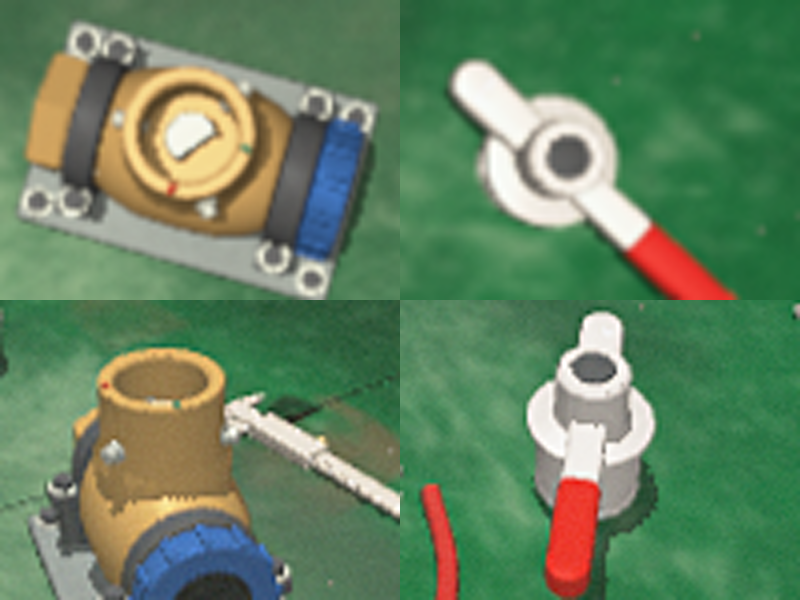

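```bash
cat > fit.py <<'E'
from h import *
from scipy.optimize import minimize
S=4
def hull(p,P,m):
    q=pix(p,P); q=(q+0.5)*S-0.5
    h=cv2.convexHull(np.round(q*16).astype(np.int32)); cv2.fillConvexPoly(m,h,1,shift=4)
t=np.linspace(0,2*np.pi,40,endpoint=False)
def cyl(r,z0,z1,c=(0,0)):
    return np.concatenate([np.c_[c[0]+r*np.cos(t),c[1]+r*np.sin(t),np.full(40,z)] for z in(z0,z1)])/1000
def bar(x0,x1,w,z0,z1,r=None):
    return np.concatenate([cyl(w/2,z0,z1,(x0,0)),cyl(w/2,z0,z1,(x1,0))])
HAND=[cyl(26,0,40),cyl(31,40,45),cyl(18,45,77),bar(-53,102,20,44,58)]
VAL=[cyl(36,90,152)]
def render(p,parts,x,y,yaw,z=0,Rm=None):
    m=np.zeros((480*S,640*S),np.uint8)
    c,s=np.cos(yaw),np.sin(yaw); M=np.array([[c,-s,0],[s,c,0],[0,0,1]])
    if Rm is not None: M=Rm
    for P in parts: hull(p,P@M.T+np.array([x,y,z]),m)
    return cv2.resize(m.astype(np.float32),(640,480),interpolation=cv2.INTER_AREA)
def fit(ps,ms,parts,x0,yaw_only=False):
    def cost(v): return sum(np.abs(render(p,parts,v[0]/1000,v[1]/1000,v[2]*np.pi/180)-m).sum()/m.sum() for p,m in zip(ps,ms))
    b=None
    r=minimize(cost,x0,method="Nelder-Mead",options=dict(initial_simplex=np.array([x0]*4)+np.array([[0,0,0],[8,0,0],[0,8,0],[0,0,10]]),xatol=.1,fatol=1e-5,maxiter=150))
    return r.x,r.fun
def outline(img,m,col=(255,0,255)):
    cs,_=cv2.findContours((m>.5).astype(np.uint8),cv2.RETR_EXTERNAL,cv2.CHAIN_APPROX_NONE); cv2.drawContours(img,cs,-1,col,1)
E
python3 - <<'E'
from fit import *
P=[ctrl.read_camera("top"),ctrl.read_camera("side")]
ms=[ctrl.silhouettes(p,"handle")[0]["region"].astype(np.float32) for p in P]
for q in ([0],[1],[0,1]):
    print(q,fit([P[i] for i in q],[ms[i] for i in q],HAND,[450,-260,-45]))
f=K(P[0]);print(P[0]["position"])
np.save("m.npy",np.array(ms))
v,_=fit(P,ms,HAND,[450,-260,-45])
ims=[]
for p,m,b in zip(P,ms,((400,225),(340,310))):
    i=p["image"][:,:,::-1].copy(); outline(i,render(p,HAND,v[0]/1e3,v[1]/1e3,np.radians(v[2]))); outline(i,m,(255,255,0))
    ims.append(cv2.resize(i[b[1]:b[1]+100,b[0]:b[0]+75],(375,500),interpolation=cv2.INTER_NEAREST))
cv2.imwrite("pics/f0.png",np.hstack(ims))
E
```

```text
[0] (array([ 468.611162  , -253.09036725,  -73.29437775]), np.float64(1.235677719116211))
[1] (array([ 457.59287791, -267.20007133,   46.27795487]), np.float64(0.3292224109172821))
[0, 1] (array([ 458.3026716 , -266.51132836,   46.60187079]), np.float64(1.5817352533340454))
[4.01102128e-01 1.10490646e-04 1.08730669e+00]
```

View pics/f0.png

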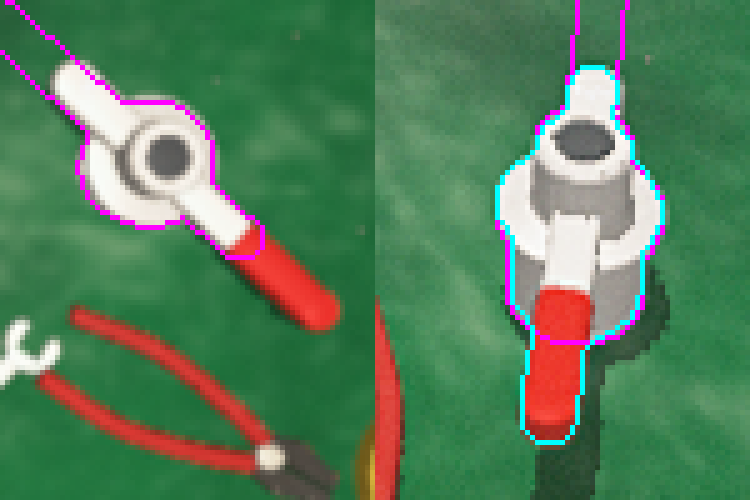

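```bash
python3 - <<'E'
from fit import *
P=[ctrl.read_camera("top"),ctrl.read_camera("side")]
i=P[0]["image"].astype(int); m=np.zeros((480,640),np.uint8)
c=(i[...,0]>i[...,1]-8)&(i.sum(2)>250); m[235:293,408:470]=c[235:293,408:470]
m=cv2.morphologyEx(m,cv2.MORPH_CLOSE,np.ones((3,3)))
n,l,st,_=cv2.connectedComponentsWithStats(m); m=(l==1+np.argmax(st[1:,4])).astype(np.uint8)
cs,_=cv2.findContours(m,cv2.RETR_EXTERNAL,cv2.CHAIN_APPROX_NONE); cv2.drawContours(m,cs,-1,1,-1)
ms=[m.astype(np.float32),ctrl.silhouettes(P[1],"handle")[0]["region"].astype(np.float32)]
for q in ([0],[1],[0,1]):
    v,f=fit([P[k] for k in q],[ms[k] for k in q],HAND,[458,-266,-133]); print(q,v,f)
ims=[]
for p,m,b in zip(P,ms,((400,225),(340,310))):
    i=p["image"][:,:,::-1].copy(); outline(i,render(p,HAND,v[0]/1e3,v[1]/1e3,np.radians(v[2]))); outline(i,m,(255,255,0))
    ims.append(cv2.resize(i[b[1]:b[1]+100,b[0]:b[0]+75],(375,500),interpolation=cv2.INTER_NEAREST))
cv2.imwrite("pics/f1.png",np.hstack(ims))
# rectified top view of neck at z=152 and stem at z=130
p=P[0]
c0=ray(p,302.2,228,.152); print("neck c",c0)
def rect(z,c,half,N=400):
    g=np.linspace(half,-half,N); X,Y=np.meshgrid(g,g,indexing="ij") # rows +x up, cols +y left
    W=np.stack([c[0]+X,c[1]+Y,np.full_like(X,z)],-1); q=pix(p,W).astype(np.float32)
    return cv2.remap(p["image"][:,:,::-1].copy(),q[...,0],q[...,1],cv2.INTER_CUBIC)
cv2.imwrite("pics/r0.png",np.hstack([rect(.152,c0,.045),rect(.130,c0,.03)]))
E
```

```text
[0] [ 458.95143612 -266.6976386  -133.8401962 ] 0.09981732815504074
[1] [ 459.97978183 -264.4355672  -134.05550605] 0.07474999874830246
[0, 1] [ 459.303221   -265.54555453 -133.91158075] 0.18848443031311035
neck c [0.51854033 0.03383439 0.152     ]
```

View pics/f1.png

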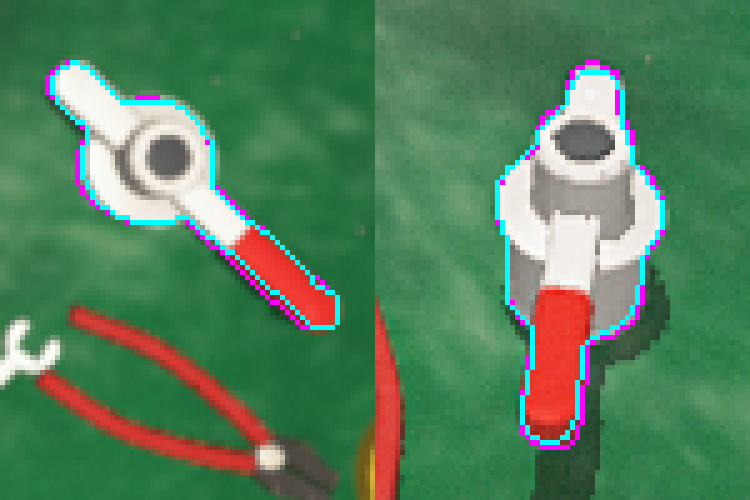

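View pics/r0.png

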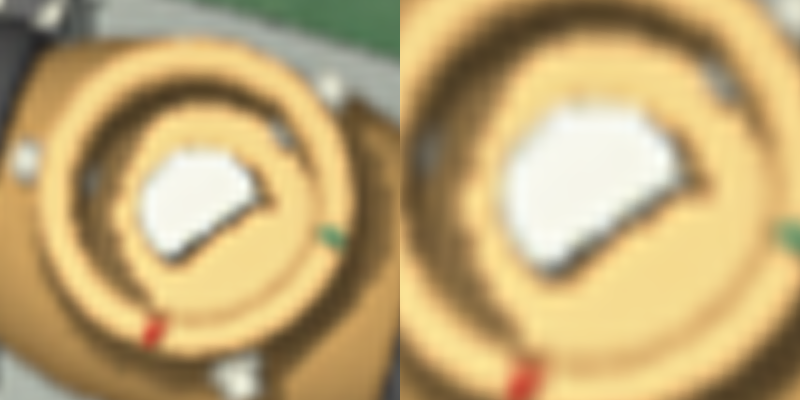

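Request:
{"op": "arm_command", "data": {
  "moves": [
    [[15, -47, 0, 0, 0, -7.2, 1], [15, -47, 0, 0, 0, -7.2, 1], [15, -47, 0, 0, 0, -7.2, 1], [15, -47, 0, 0, 0, -7.2, 1], [15, -47, 0, 0, 0, -7.2, 1], [15, -47, 0, 0, 0, -7.2, 1], [15, -47, 0, 0, 0, -7.2, 1], [15, -47, 0, 0, 0, -7.2, 1]]
  ],
  "squeeze": 100
}}

```text
time: 2.45
ee_pos: [0.3219, 0.2138, 0.2316]
tcp_rot: [-0.0, 0.993, 0.116, 0.001]
wrist_force: [2.0, 0.3, 1.0]
finger_gap: 0.085
```

Request:
{"op": "arm_command", "data": {
  "moves": [
    [[15, -47, 0, 0, 0, -7.2, 1], [15, -47, 0, 0, 0, -7.2, 1], [15, -47, 0, 0, 0, -7.2, 1], [15, -47, 0, 0, 0, -7.2, 1], [15, -47, 0, 0, 0, -7.2, 1], [15, -47, 0, 0, 0, -7.2, 1], [15, -47, 0, 0, 0, -7.2, 1], [15, -47, 0, 0, 0, -7.2, 1]]
  ]
}}

```text
time: 3.25
ee_pos: [0.442, -0.1628, 0.2316]
tcp_rot: [-0.0, 0.926, -0.378, 0.001]
wrist_force: [0.2, 0.7, 0.5]
finger_gap: 0.0854
```

Request:
{"op": "arm_command", "data": {
  "moves": [
    [[6, -35, -20, 0, 0, 0, 1], [6, -35, -20, 0, 0, 0, 1], [5, -35, -20, 0, 0, 0, 1], [0, 0, 0, 0, 0, 0, 1]]
  ]
}}

```text
time: 3.65
ee_pos: [0.4572, -0.2677, 0.1676]
tcp_rot: [-0.0, 0.926, -0.377, -0.003]
wrist_force: [0.7, -0.1, 0.6]
finger_gap: 0.0853
```

Request:
{"op": "arm_command", "data": {
  "moves": [
    [[1, 1, -35, 0, 0, 0, 1], [1, 1, -35, 0, 0, 0, 1], [0, 0, -30, 0, 0, 0, 1], [0, 0, -15, 0, 0, 0, 1], [0, 0, -4, 0, 0, 0, 1], [0, 0, 0, 0, 0, 0, 1]]
  ]
}}

```text
time: 4.25
ee_pos: [0.4612, -0.2635, 0.053]
tcp_rot: [0.0, 0.927, -0.375, 0.0]
wrist_force: [0.7, 0.2, 0.9]
finger_gap: 0.0856
```

```bash
python3 - <<'E'
from h import *
s=ctrl.read_camera("side"); t=ctrl.read_camera("top")
a=s["image"][240:440,260:500,::-1]; b=t["image"][200:300,390:510,::-1]
r=lambda i:cv2.resize(i,(400,333),interpolation=cv2.INTER_CUBIC)
cv2.imwrite("pics/g0.png",np.hstack([r(a),r(b)]))
S=ctrl.get_state(); print(S["ee_pos"],S["wrist_force"])
E
```

```text
[ 0.46203298 -0.26428576  0.05432315] [0.70181817 0.3712567  0.11850079]
```

View pics/g0.png

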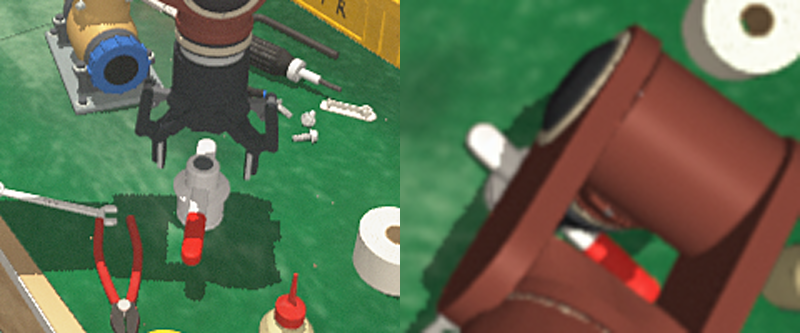

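Request:
{"op": "arm_command", "data": {
  "moves": [
    [[-2, -2, -4, 0, 0, 0, 1], [0, 0, -3, 0, 0, 0, 0.5], [0, 0, 0, 0, 0, 0, 0], [0, 0, 0, 0, 0, 0, -0.5], [0, 0, 0, 0, 0, 0, -1], [0, 0, 0, 0, 0, 0, -1], [0, 0, 0, 0, 0, 0, -1], [0, 0, 0, 0, 0, 0, -1]]
  ],
  "squeeze": 100
}}

```text
time: 5.15
ee_pos: [0.4592, -0.2657, 0.0458]
tcp_rot: [0.0, 0.927, -0.375, 0.0]
wrist_force: [-0.7, 0.8, 3.2]
finger_gap: 0.0336
```

Request:
{"op": "arm_command", "data": {
  "moves": [
    [[0, 0, 10, 0, 0, 0, -1], [0, 0, 30, 0, 0, 0, -1], [0, 0, 40, 0, 0, 0, -1], [0, 0, 40, 0, 0, 0, -1], [0, 0, 40, 0, 0, 0, -1], [0, 0, 20, 0, 0, 0, -1], [0, 0, 0, 0, 0, 0, -1]]
  ]
}}

```text
time: 5.85
ee_pos: [0.4601, -0.2666, 0.2294]
tcp_rot: [0.001, 0.927, -0.375, 0.003]
wrist_force: [0.8, -1.6, -2.9]
finger_gap: 0.0334
```

```bash
python3 - <<'E'
from h import *
s=ctrl.read_camera("side"); t=ctrl.read_camera("top")
a=s["image"][140:440,260:500,::-1]; b=t["image"][200:300,390:510,::-1]
r=lambda i:cv2.resize(i,None,fx=400/i.shape[1],fy=400/i.shape[1],interpolation=cv2.INTER_CUBIC)
cv2.imwrite("pics/g1.png",np.hstack([r(a),cv2.copyMakeBorder(r(b),0,500-333,0,0,0)]))
S=ctrl.get_state(); print(S["ee_pos"],S["wrist_force"],S["finger_gap"],S["q"])
E
```

```text
[ 0.45821274 -0.26505505  0.22406156] [ 0.0640764   0.04422202 -4.8423579 ] 0.033603519073093294 [-6.65041987e-01 -1.72278777e-01  1.84042480e+00 -3.56113013e-05
  1.47518893e+00  1.03593860e-01]
```

View pics/g1.png

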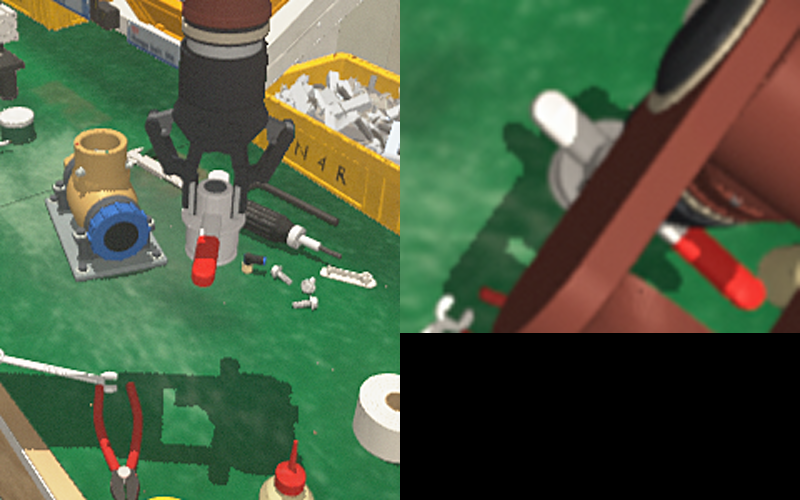

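Request:
{"op": "arm_command", "data": {
  "moves": [
    [[8, 43, 0, 0, 0, -2.3, -1], [8, 43, 0, 0, 0, -2.3, -1], [8, 43, 0, 0, 0, -2.3, -1], [9, 43, 0, 0, 0, -2.3, -1], [9, 43, 0, 0, 0, -2.3, -1], [9, 43, 0, 0, 0, -2.4, -1], [9, 42, 0, 0, 0, -2.4, -1], [0, 0, 0, 0, 0, 0, -1]]
  ]
}}

```text
time: 6.75
ee_pos: [0.5174, 0.039, 0.2217]
tcp_rot: [0.0, 0.866, -0.5, -0.003]
wrist_force: [-0.1, -0.4, -2.6]
finger_gap: 0.0338
```

```bash
cat > chk.py <<'E'
from fit import *
import sys
s=ctrl.read_camera("side"); t=ctrl.read_camera("top")
tag=sys.argv[1]
cv2.imwrite(f"pics/side_{tag}.png",s["image"][...,::-1]); cv2.imwrite(f"pics/top_{tag}.png",t["image"][...,::-1])
S=ctrl.get_state(); print(S["time"],S["ee_pos"],S["tcp_rot"],S["wrist_force"],S["finger_gap"],S["q"][5])
q=S["tcp_rot"]; yaw=2*np.degrees(np.arctan2(q[2],q[1]))-90; print("handle yaw",yaw)
a=cv2.resize(s["image"][130:330,230:430,::-1],(400,400),interpolation=cv2.INTER_CUBIC)
b=cv2.resize(t["image"][170:290,240:360,::-1],(400,400),interpolation=cv2.INTER_CUBIC)
cv2.imwrite(f"pics/c_{tag}.png",np.hstack([a,b]))
E
python3 chk.py 1
```

```text
6.85 [0.51732979 0.03529605 0.22218618] [ 0.00145636  0.86519724 -0.50142459 -0.00223467] [-0.32065406 -0.55819751 -2.75796091] 0.03388568796155712 0.9754595719063872
handle yaw -150.1888260587827
```

View pics/c_1.png

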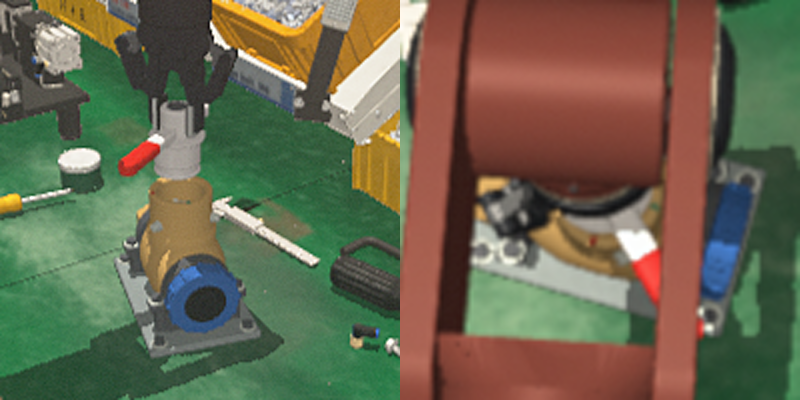

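```bash
python3 - <<'E'
from fit import *
s=ctrl.read_camera("side"); S=ctrl.get_state(); e=S["ee_pos"]; print(e)
i=s["image"][:,:,::-1].copy()
i=cv2.resize(i,None,fx=4,fy=4,interpolation=cv2.INTER_CUBIC)
def ring(r,z,c,col,w):
    q=pix(s,cyl(r,z,z)[:40]+np.array([c[0],c[1],0])); q=((q+.5)*4-.5)
    cv2.polylines(i,[np.round(q).astype(np.int32)],True,col,1)
N=(0.5193,0.0344)
ring(36,152,N,(255,0,255),0); ring(26.8,152,N,(255,0,255),0)
h0=(e[2]-.046)*1000
for r,z in((26,0),(31,45),(31,40),(18,77)): ring(r,h0+z,(.5193-.001,.0365),(255,255,0),0)
c=i[170*4:250*4,280*4:360*4]; cv2.imwrite("pics/o1.png",cv2.resize(c,(600,600)))
E
```

```text
[0.51753763 0.0343874  0.2226875 ]
```

View pics/o1.png

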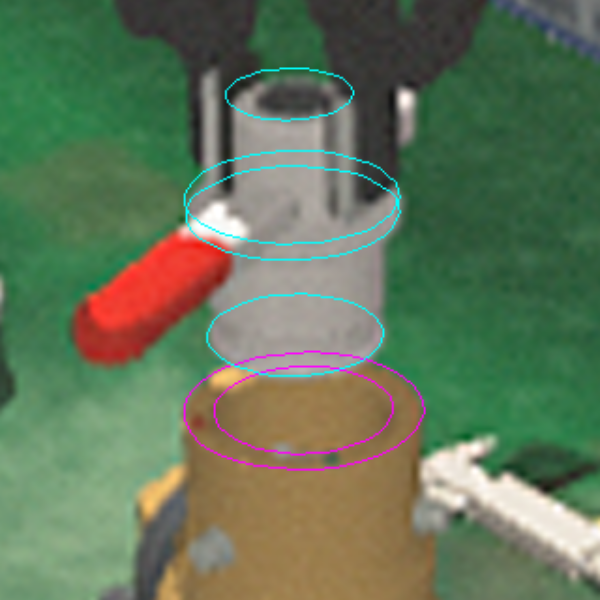

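```bash
python3 - <<'E'
from fit import *
ims=[];E=[]
for k in range(6):
    s=ctrl.read_camera("side"); ims.append(s["image"].astype(float)); E.append(ctrl.get_state()["ee_pos"])
E=np.array(E);print(E.mean(0),E.std(0))
I=np.mean(ims,0)
# satur: brass R-B ; grey vs green: R-G
def edges(sig,x0,x1,lo,hi,th):
    x=np.arange(x0,x1);v=sig[x0:x1]; 
    L=np.interp(th,v[:lo],x[:lo]) ; 
    return L
for row in(206,208,210,212,232,236,240):
    r=I[row]; sig=(r[:,0]-r[:,1]); 
    xs=np.arange(295,350); print(row,[int(v) for v in sig[300:345]])
e=E.mean(0)
print("hub axis px at tcp",pix(s,np.array([e[0],e[1],e[2]-.046+.015])),"neck axis px",pix(s,np.array([.5193,.0344,.13])))
E
```

```text
[0.51831792 0.03348048 0.22434061] [0.00031036 0.00016708 0.00064854]
206 [179, 180, 183, 183, 179, 170, 152, 125, 108, 100, 95, 8, 1, 4, 6, 5, 6, 5, 5, 5, 6, 5, 6, 5, 5, 5, 5, 5, 3, 4, 7, 3, -37, -60, -54, -55, -54, -53, -50, -49, -50, -50, -49, -47, -47]
208 [176, 178, 176, 165, 142, 113, 102, 104, 69, 17, 2, 1, 4, 6, 5, 7, 5, 5, 5, 5, 6, 5, 4, 6, 7, 3, 5, 4, 5, 5, 9, 4, -38, -60, -57, -58, -54, -53, -57, -55, -53, -51, -49, -51, -46]
210 [170, 151, 126, 109, 101, 96, 43, -33, -43, 2, 6, 5, 6, 6, 5, 6, 6, 6, 5, 5, 6, 6, 6, 6, 5, 4, 6, 4, 5, 6, 8, -5, -50, -62, -61, -58, -58, -58, -58, -55, -56, -56, -54, -56, -55]
212 [108, 104, 103, 79, -1, -43, -55, -55, -46, 3, 5, 5, 6, 6, 6, 5, 6, 6, 5, 5, 5, 5, 6, 7, 5, 6, 5, 5, 5, 6, 7, -5, -51, -64, -61, -60, -60, -59, -61, -58, -60, -59, -56, -57, -57]
232 [-41, -46, -15, 27, 32, 22, 22, 23, 25, 25, 26, 26, 28, 29, 29, 29, 29, 29, 31, 27, 29, 27, 32, 23, 21, 22, 29, 30, 27, 27, 27, 26, 25, 25, 24, 22, 16, 15, 8, 7, 6, 7, 7, 8, -37]
236 [46, 42, 14, -3, 0, 23, 23, 23, 26, 26, 24, 27, 27, 27, 28, 29, 28, 30, 29, 29, 29, 30, 28, 28, 29, 28, 28, 28, 27, 26, 25, 26, 24, 25, 27, 17, 3, 6, 9, 7, 7, 3, 8, 13, 7]
240 [-3, -1, -4, 0, 17, 26, 27, 18, 5, 14, 28, 29, 27, 28, 28, 27, 29, 28, 29, 29, 27, 30, 29, 29, 29, 28, 30, 27, 30, 28, 27, 26, 27, 24, 26, 1, 1, -4, -4, -10, -36, -41, -43, -35, -23]
hub axis px at tcp [319.47824861 207.87702771] neck axis px [320.19782971 232.53728398]
```

```bash
python3 - <<'E'
from fit import *
ims=[]
for k in range(4):
    s=ctrl.read_camera("side"); ims.append(s["image"].astype(float))
I=np.mean(ims,0)
for row in range(216,233,2):
    r=I[row]; sig=(r[:,0]-r[:,1]); print(row,[int(v) for v in sig[300:310]],[int(v) for v in sig[330:342]])
for P in ([.5193,.0344,.145],[.5193,.0344,.14],[.5193,.0344,.135]): print(pix(s,np.array(P)))
E
```

```text
216 [-60, -60, -56, -60, -56, -51, -47, -41, -41, -34] [-21, -66, -76, -72, -72, -69, -71, -68, -65, -67, -63, -65]
218 [-52, -51, -53, -54, -56, -58, -61, -58, -64, -73] [-61, -80, -83, -73, -73, -70, -68, -69, -71, -71, -71, -70]
220 [-45, -41, -45, -47, -51, -58, -66, -43, 42, 47] [32, 36, 15, -13, -72, -82, -76, -75, -75, -78, -74, -75]
222 [-43, -46, -46, -49, -54, -17, 22, 28, 26, 24] [26, 26, 26, 33, 29, -28, -73, -74, -69, -68, -69, -71]
224 [-39, -39, -38, -46, -11, 25, 26, 21, 21, 22] [24, 20, 23, 25, 28, 39, -38, -69, -73, -74, -72, -68]
226 [-41, -41, -44, -50, -3, 66, 74, 40, 19, 22] [23, 20, 21, 26, 25, 36, -34, -72, -71, -67, -68, -69]
228 [-39, -40, -42, -46, -3, 24, 25, 25, 26, 24] [24, 26, 25, 26, 26, 32, -34, -68, -66, -65, -69, -72]
230 [-40, -41, -42, -48, -19, 19, 24, 26, 26, 28] [27, 26, 25, 25, 25, 27, -45, -47, 7, 11, 8, 12]
232 [-40, -46, -14, 27, 32, 24, 23, 25, 25, 26] [26, 27, 26, 25, 26, 23, 17, 14, 7, 8, 7, 7]
[320.06779611 226.78075667]
[320.11136477 228.70952097]
[320.15470873 230.62833782]
```

Request:
{"op": "arm_command", "data": {
  "moves": [
    [[0, 2, -10, 0, 0, 0, -1], [0, 0, -10, 0, 0, 0, -1], [0, 0, -4, 0, 0, 0, -1], [0, 0, -2, 0, 0, 0, -1], [0, 0, 0, 0, 0, 0, -1]]
  ]
}}

```text
time: 7.9
ee_pos: [0.5185, 0.0366, 0.1986]
tcp_rot: [0.0, 0.865, -0.503, -0.001]
wrist_force: [1.1, 0.2, -3.4]
finger_gap: 0.0341
```

```bash
cat > st.py <<'E'
from h import *
S=[]
for k in range(3): ctrl.read_camera("side"); S.append(ctrl.get_state())
m=lambda k:np.round(np.mean([s[k] for s in S],0),4)
q=m("tcp_rot"); print(S[-1]["time"],m("ee_pos"),m("wrist_force").round(1),m("ft_torque").round(2),m("finger_gap"),"yaw",2*np.degrees(np.arctan2(q[2],q[1]))-90)
E
python3 st.py; python3 chk.py 2
```

```text
8.05 [0.5189 0.0365 0.1995] [-0.1 -0.2 -3. ] [ 0.02 -0.04  0.  ] 0.0336 yaw -150.32976158114954
8.15 [0.51908115 0.03647304 0.19979627] [-1.72835528e-04  8.64536020e-01 -5.02570699e-01  3.63558079e-04] [ 0.50917195 -0.39446645 -2.99966598] 0.03357000188884866 0.9802132393762247
handle yaw -150.34045003042934
```

View pics/c_2.png

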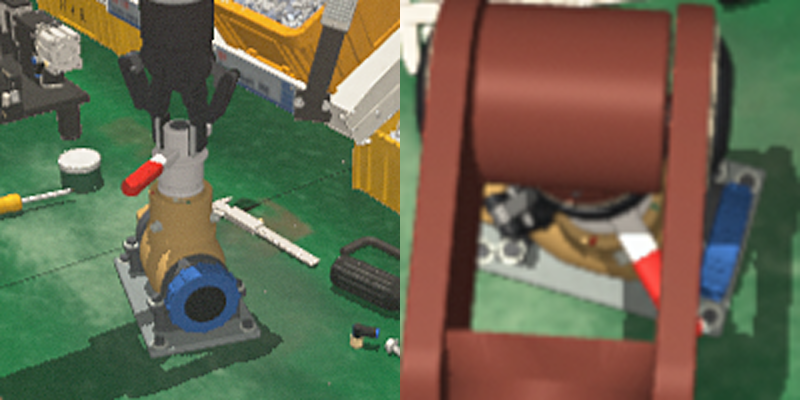

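```bash
python3 - <<'E'
from fit import *
s=ctrl.read_camera("side")
i=cv2.resize(s["image"][185:240,285:355,::-1],(770,605)[:2],interpolation=cv2.INTER_CUBIC)[:600]
cv2.imwrite("pics/o2.png",i)
E
```

```text
(no output)
```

View pics/o2.png

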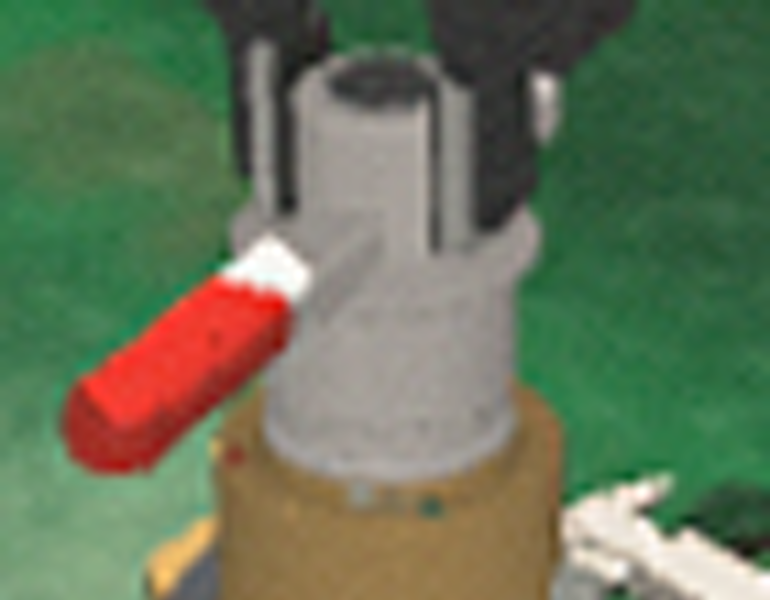

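Request:
{"op": "arm_command", "data": {
  "moves": [
    [[0, 0, -3, 0, 0, 0, -1], [0, 0, -2, 0, 0, 0, -1], [0, 0, 0, 0, 0, 0, -1]]
  ]
}}

```text
time: 8.5
ee_pos: [0.5185, 0.0365, 0.1937]
tcp_rot: [0.0, 0.865, -0.503, -0.0]
wrist_force: [0.3, -0.0, -2.6]
finger_gap: 0.0338
```

Request:
{"op": "arm_command", "data": {
  "moves": [
    [[0, 0, -2, 0, 0, 0, -1], [0, 0, -2, 0, 0, 0, -1], [0, 0, 0, 0, 0, 0, -1]]
  ]
}}

```text
time: 8.8
ee_pos: [0.5185, 0.0365, 0.1898]
tcp_rot: [0.0, 0.865, -0.503, -0.0]
wrist_force: [-0.7, -0.2, -3.3]
finger_gap: 0.0339
```

Entering with no side force; continue down to near the stem end.

Request:
{"op": "arm_command", "data": {
  "moves": [
    [[0, 0, -3, 0, 0, 0, -1], [0, 0, -3, 0, 0, 0, -1], [0, 0, -3, 0, 0, 0, -1], [0, 0, 0, 0, 0, 0, -1]]
  ]
}}

```text
time: 9.2
ee_pos: [0.5184, 0.0365, 0.1805]
tcp_rot: [0.0, 0.865, -0.503, -0.001]
wrist_force: [-0.0, -0.3, -2.9]
finger_gap: 0.0335
```

Request:
{"op": "arm_command", "data": {
  "moves": [
    [[0, 0, -3, 0, 0, 0, -1], [0, 0, -2, 0, 0, 0, -1], [0, 0, -2, 0, 0, 0, -1], [0, 0, 0, 0, 0, 0, -1]]
  ]
}}

```text
time: 9.6
ee_pos: [0.5186, 0.0365, 0.1739]
tcp_rot: [0.0, 0.865, -0.503, -0.0]
wrist_force: [0.1, 0.4, -3.1]
finger_gap: 0.0336
```

Request:
{"op": "arm_command", "data": {
  "moves": [
    [[0, 0, -2, 0, 0, 0, -1], [0, 0, -2, 0, 0, 0, -1], [0, 0, -1, 0, 0, 0, -1], [0, 0, 0, 0, 0, 0, -1]]
  ]
}}

```text
time: 10.0
ee_pos: [0.5187, 0.0365, 0.169]
tcp_rot: [0.0, 0.865, -0.503, -0.0]
wrist_force: [-0.2, -0.4, -3.4]
finger_gap: 0.0338
```

Request:
{"op": "arm_command", "data": {
  "moves": [
    [[0, 0, -2, 0, 0, 0, -1], [0, 0, -2, 0, 0, 0, -1], [0, 0, -2, 0, 0, 0, -1], [0, 0, 0, 0, 0, 0, -1]]
  ]
}}

```text
time: 10.4
ee_pos: [0.5193, 0.0362, 0.1644]
tcp_rot: [0.0, 0.865, -0.503, 0.001]
wrist_force: [-1.8, -0.3, 1.3]
finger_gap: 0.0338
```

Request:
{"op": "arm_command", "data": {
  "moves": [
    [[0, 0, -2, 0, 0, 0, -1], [0, 0, -2, 0, 0, 0, -1], [0, 0, 0, 0, 0, 0, -1]]
  ]
}}

```text
time: 10.7
ee_pos: [0.5183, 0.0367, 0.1581]
tcp_rot: [0.0, 0.865, -0.503, -0.001]
wrist_force: [-0.3, -0.9, -2.9]
finger_gap: 0.0337
```

```bash
python3 st.py;python3 chk.py 3
```

```text
10.85 [0.5184 0.0366 0.1585] [ 0.4  0.6 -3.6] [ 0.01 -0.03 -0.01] 0.0339 yaw -150.345427342956
10.95 [0.51860165 0.03651303 0.15888275] [ 1.49694942e-04  8.64551609e-01 -5.02543958e-01 -2.52157814e-04] [-0.19508108 -0.99540868 -3.74804755] 0.03379941825576708 0.9801919625305261
handle yaw -150.33690313256653
```

View pics/c_3.png

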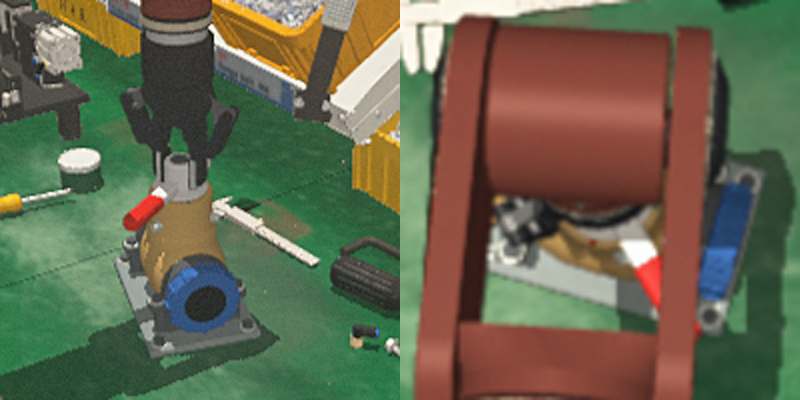

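Request:
{"op": "arm_command", "data": {
  "moves": [
    [[0, 0, -1, 0, 0, 0, -1], [0, 0, -1, 0, 0, 0, -1], [0, 0, 0, 0, 0, 0, -1]]
  ]
}}

```text
time: 11.25
ee_pos: [0.519, 0.0365, 0.1578]
tcp_rot: [-0.0, 0.865, -0.503, 0.0]
wrist_force: [-1.3, -0.8, -0.6]
finger_gap: 0.0341
```

Request:
{"op": "arm_command", "data": {
  "moves": [
    [[0, 0, -1.5, 0, 0, 0, -1], [0, 0, 0, 0, 0, 0, -1]]
  ]
}}

```text
time: 11.45
ee_pos: [0.5193, 0.0364, 0.1578]
tcp_rot: [-0.0, 0.865, -0.502, 0.001]
wrist_force: [-3.8, 0.9, 6.6]
finger_gap: 0.0337
```

Request:
{"op": "arm_command", "data": {
  "moves": [
    [[0, 0, -2, 0, 0, 0, -1], [0, 0, -1, 0, 0, 0, -1], [0, 0, 0, 0, 0, 0, -1]]
  ]
}}

```text
time: 11.75
ee_pos: [0.5196, 0.0363, 0.1577]
tcp_rot: [0.0, 0.865, -0.502, 0.001]
wrist_force: [-11.8, -0.1, 18.1]
finger_gap: 0.0335
```

```bash
python3 st.py
```

```text
11.9 [0.5195 0.0363 0.1577] [-12.    0.6  18.3] [-0.19  1.82  0.11] 0.0339 yaw -150.30418883212687
```

Request:
{"op": "arm_command", "data": {
  "moves": [
    [[0, 0, 4, 0, 0, -2, -1], [0, 0, 0, 0, 0, -5, -1], [0, 0, 0, 0, 0, -5, -1], [0, 0, 0, 0, 0, -5, -1], [0, 0, 0, 0, 0, -5, -1], [0, 0, 0, 0, 0, -5, -1], [0, 0, 0, 0, 0, -5, -1]]
  ]
}}

```text
time: 12.6
ee_pos: [0.5181, 0.0364, 0.1579]
tcp_rot: [-0.001, -0.692, 0.722, 0.0]
wrist_force: [-5.7, 0.8, 4.3]
finger_gap: 0.0335
```

```bash
python3 st.py; python3 chk.py 4
```

```text
12.75 [0.5181 0.0364 0.1579] [-6.6  0.4  5.4] [-0.15  1.24  0.24] 0.0337 yaw 177.58500291368267
12.85 [0.51809135 0.03646857 0.15790625] [-1.01157482e-03 -6.92820597e-01  7.21108986e-01  6.54562381e-04] [-6.15122071  0.72259608  6.45090826] 0.033457727219453996 1.5382010910635184
handle yaw 177.70768063270089
```

View pics/c_4.png

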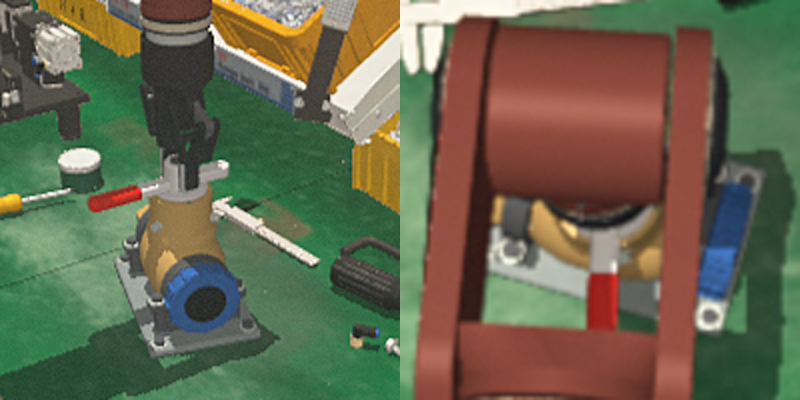

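Request:
{"op": "arm_command", "data": {
  "moves": [
    [[0, 0, 0, 0, 0, -5, -1], [0, 0, 0, 0, 0, -5, -1], [0, 0, 0, 0, 0, -4, -1], [0, 0, 0, 0, 0, 0, -1]]
  ]
}}

```text
time: 13.25
ee_pos: [0.5181, 0.0367, 0.1579]
tcp_rot: [-0.001, -0.6, 0.8, 0.001]
wrist_force: [-5.8, 0.8, 6.0]
finger_gap: 0.0337
```

```bash
python3 st.py
```

```text
13.4 [0.5181 0.0368 0.1579] [-6.   0.5  5. ] [0.05 1.29 0.26] 0.0334 yaw 163.71458414066302
```

Request:
{"op": "arm_command", "data": {
  "moves": [
    [[0, 0, 0, 0, 0, -3, -1], [0, 0, 0, 0, 0, 0, -1]]
  ]
}}

```text
time: 13.6
ee_pos: [0.5181, 0.0368, 0.1579]
tcp_rot: [-0.001, -0.579, 0.816, 0.001]
wrist_force: [-5.1, 1.0, 5.9]
finger_gap: 0.0337
```

```bash
python3 st.py
```

```text
13.75 [0.5181 0.0368 0.1579] [-6.   0.8  5.3] [0.07 1.27 0.27] 0.0336 yaw 160.721004763863
```

Request:
{"op": "arm_command", "data": {
  "moves": [
    [[0, 0, 0, 0, 0, -3, -1], [0, 0, 0, 0, 0, 0, -1]]
  ]
}}

```text
time: 13.95
ee_pos: [0.5181, 0.0368, 0.158]
tcp_rot: [-0.001, -0.557, 0.831, 0.001]
wrist_force: [-5.7, 0.9, 6.0]
finger_gap: 0.0335
```

```bash
python3 st.py; python3 chk.py 5
```

```text
14.1 [0.5181 0.0368 0.1579] [-5.8  0.7  4.9] [0.09 1.27 0.25] 0.0337 yaw 157.72337477246657
14.2 [0.51805347 0.03683386 0.15793193] [-0.00089811 -0.55716886  0.8303983   0.00084786] [-5.9083466   1.64258298  4.40478019] 0.033507555654289305 1.8870949554798573
handle yaw 157.72052017370459
```

View pics/c_5.png

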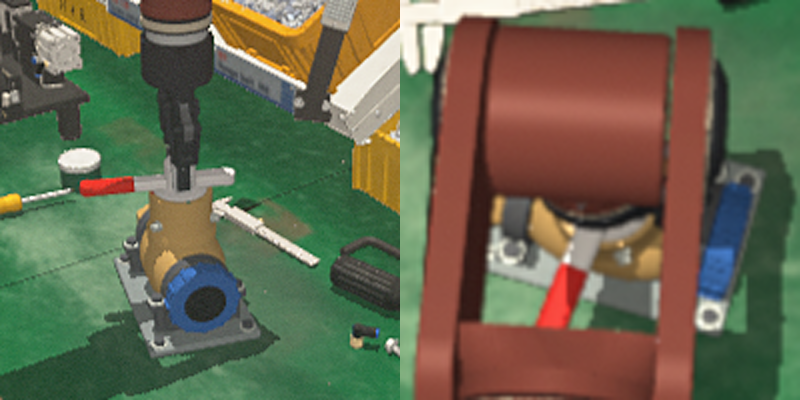

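```bash
cat > arm.py <<'E'
from fit import *
s=ctrl.read_camera("side"); t=ctrl.read_camera("top")
for p,n,box in((t,"top",(220,290,270,360)),(s,"side",(200,260,240,340))):
    i=p["image"].astype(int); m=(i[...,0]>110)&(i[...,0]>2.2*i[...,1])&(i[...,0]>2.2*i[...,2])
    k=np.zeros_like(m);k[box[0]:box[1],box[2]:box[3]]=m[box[0]:box[1],box[2]:box[3]]
    ys,xs=np.nonzero(k)
    f=K(p);d=np.c_[(xs-p["cx"])/f,-(ys-p["cy"])/f,-np.ones(len(xs))]@rot(p).T; o=p["position"]
    W=o+d*((.163-o[2])/d[:,2])[:,None]
    c=W.mean(0)[:2]; v=np.array([.519,.0355]); 
    # per-end centroid line
    print(n,len(xs),"centroid dir",np.degrees(np.arctan2(*(c-v)[::-1])),"dist",np.linalg.norm(c-v))
    u,S_,vt=np.linalg.svd(W[:,:2]-c); print("pca",np.degrees(np.arctan2(vt[0,1],vt[0,0]))%180)
E
python3 arm.py
```

```text
top 168 centroid dir 157.14248529598723 dist 0.07412472430433333
pca 156.47547926134553
side 202 centroid dir 155.93884346042094 dist 0.08209149084063236
pca 156.1313339886017
```

Request:
{"op": "arm_command", "data": {
  "moves": [
    [[0, 0, 0, 0, 0, -4, -1], [0, 0, 0, 0, 0, 0, -1]]
  ]
}}

```text
time: 14.5
ee_pos: [0.5181, 0.0369, 0.158]
tcp_rot: [-0.001, -0.527, 0.85, 0.001]
wrist_force: [-5.6, 1.0, 5.8]
finger_gap: 0.0333
```

```bash
python3 st.py; python3 arm.py
```

```text
14.65 [0.5181 0.0369 0.1579] [-6.5  1.5  5.4] [0.16 1.25 0.23] 0.0336 yaw 153.7119656738504
top 174 centroid dir 153.17882543777642 dist 0.07507092724659524
pca 153.1748693354355
side 201 centroid dir 151.70382507697158 dist 0.08289278943082973
pca 147.65624768034291
```

Request:
{"op": "arm_command", "data": {
  "moves": [
    [[0, 0, 0, 0, 0, -2, -1], [0, 0, 0, 0, 0, 0, -1]]
  ]
}}

```text
time: 14.95
ee_pos: [0.5181, 0.0369, 0.1579]
tcp_rot: [-0.001, -0.513, 0.858, 0.001]
wrist_force: [-5.6, 1.3, 5.2]
finger_gap: 0.0339
```

```bash
python3 st.py; python3 arm.py; python3 chk.py 6
```

```text
15.1 [0.5181 0.0369 0.1579] [-6.   1.1  5.2] [0.16 1.26 0.34] 0.0337 yaw 151.7270615618527
top 179 centroid dir 151.29778130203073 dist 0.07566578338430031
pca 150.24423575813222
side 197 centroid dir 150.1039002584927 dist 0.08195232371605765
pca 149.59572743795962
15.3 [0.5180973  0.03690023 0.15794667] [-8.61371548e-04 -5.13059818e-01  8.58352008e-01  8.42799141e-04] [-5.6969262   1.47108486  6.70634313] 0.03389882983263815 1.991560566345233
handle yaw 151.73576675194442
```

View pics/c_6.png

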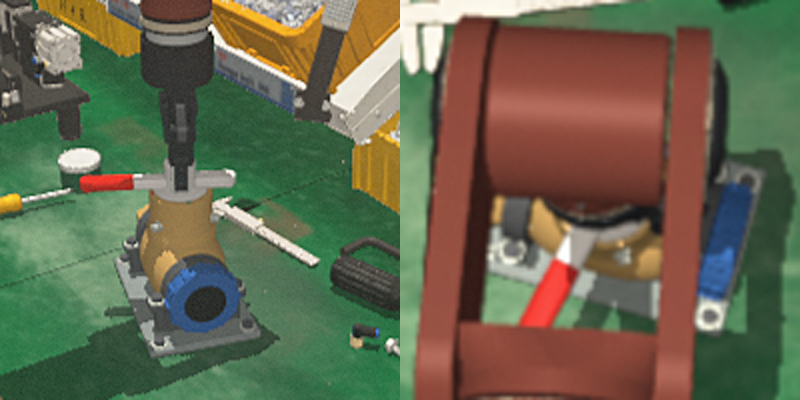

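Request:
{"op": "arm_command", "data": {
  "moves": [
    [[0, 0, 0, 0, 0, -2, -1], [0, 0, 0, 0, 0, 0, -1]]
  ]
}}

```text
time: 15.5
ee_pos: [0.5181, 0.0369, 0.1579]
tcp_rot: [-0.001, -0.498, 0.867, 0.001]
wrist_force: [-5.0, 1.8, 6.1]
finger_gap: 0.0339
```

```bash
python3 st.py; python3 arm.py
```

```text
15.65 [0.5181 0.0369 0.1579] [-6.   1.   5.5] [0.18 1.27 0.31] 0.0338 yaw 149.7342272477273
top 188 centroid dir 149.191367234538 dist 0.07651535071680785
pca 147.7221422562018
side 194 centroid dir 147.98698216320284 dist 0.0832908809247663
pca 146.91068277674478
```

Request:
{"op": "arm_command", "data": {
  "moves": [
    [[0, 0, 0, 0, 0, 0, -0.5], [0, 0, 0, 0, 0, 0, 0.2], [0, 0, 0, 0, 0, 0, 1], [0, 0, 0, 0, 0, 0, 1], [0, 0, 20, 0, 0, 0, 1], [0, 0, 40, 0, 0, 0, 1], [0, 0, 40, 0, 0, 0, 1], [0, 0, 0, 0, 0, 0, 1]]
  ]
}}

```text
time: 16.55
ee_pos: [0.5223, 0.0362, 0.2646]
tcp_rot: [0.005, -0.497, 0.868, -0.004]
wrist_force: [1.1, -0.2, 1.0]
finger_gap: 0.0856
```

Request:
{"op": "arm_command", "data": {
  "moves": [
    [[0, -45, 0, 0, 0, 0, 1], [0, -45, 0, 0, 0, 0, 1], [0, -45, 0, 0, 0, 0, 1], [0, -45, 0, 0, 0, 0, 1], [0, 0, 0, 0, 0, 0, 1]]
  ]
}}

```text
time: 17.05
ee_pos: [0.5184, -0.148, 0.2562]
tcp_rot: [-0.001, -0.495, 0.869, -0.001]
wrist_force: [-0.2, 0.5, -0.0]
finger_gap: 0.0856
```

```bash
python3 st.py; python3 chk.py 7; python3 arm.py; python3 - <<'E'
from fit import *
p=ctrl.read_camera("top")
def rect(z,c,half,N=400):
    g=np.linspace(half,-half,N); X,Y=np.meshgrid(g,g,indexing="ij")
    W=np.stack([c[0]+X,c[1]+Y,np.full_like(X,z)],-1); q=pix(p,W).astype(np.float32)
    return cv2.remap(p["image"][:,:,::-1].copy(),q[...,0],q[...,1],cv2.INTER_CUBIC)
cv2.imwrite("pics/r7.png",np.hstack([rect(.152,(.5193,.0344),.13),rect(.170,(.5193,.0344),.13)]))
E
```

```text
17.2 [ 0.5186 -0.1445  0.2562] [-0.3  0.2  0.4] [-0.01  0.    0.01] 0.0854 yaw 149.52387441477168
17.3 [ 0.51887106 -0.14245506  0.256555  ] [ 4.33005034e-05 -4.98022024e-01  8.67164359e-01  1.88916929e-04] [-1.25688389 -0.35101838  0.61958775] 0.08541319631418186 1.6925051358479286
handle yaw 149.7384496835423
top 230 centroid dir 155.65549822197474 dist 0.08128227707844521
pca 155.95015469985208
side 201 centroid dir 155.4054568650266 dist 0.08193368795696815
pca 156.00100996248236
```

View pics/c_7.png

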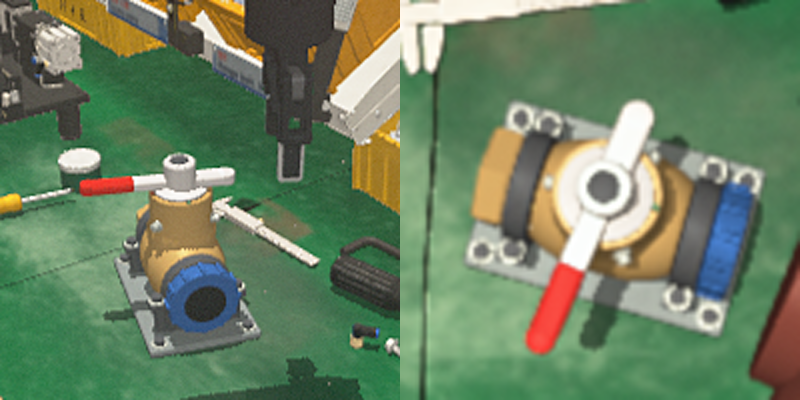

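View pics/r7.png

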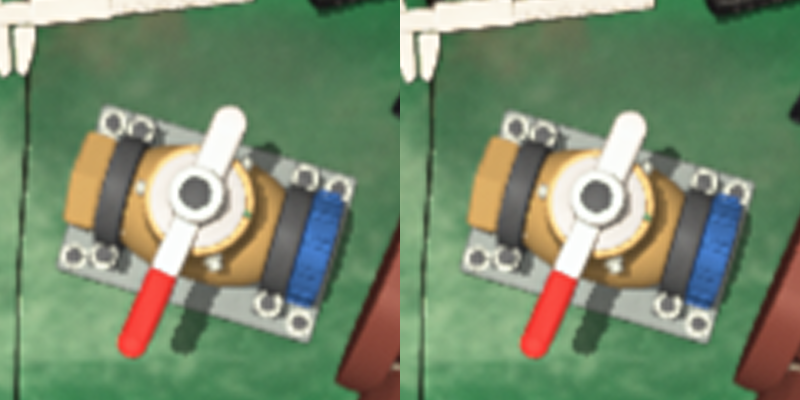

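```bash
python3 - <<'E'
from fit import *
s=ctrl.read_camera("side"); t=ctrl.read_camera("top")
for n,p,b in(("s",s,(285,190)),("t",t,(275,195))):
    i=cv2.resize(p["image"][:,:,::-1],None,fx=8,fy=8,interpolation=cv2.INTER_CUBIC)
    def ring(r,z,col,c=(.5190,.0347)):
        q=(pix(p,cyl(r,z,z)[:40]+np.array([c[0],c[1],0]))+.5)*8-.5
        cv2.polylines(i,[np.round(q).astype(np.int32)],True,col,1)
    ring(36,152,(255,0,255)); ring(31,157,(255,255,0)); ring(18,112+77,(255,255,0)); ring(18,123+77,(0,0,255))
    a=i[b[1]*8:b[1]*8+400,b[0]*8:b[0]*8+400]
    cv2.imwrite(f"pics/v_{n}.png",a)
cv2.imwrite("pics/v.png",np.hstack([cv2.imread("pics/v_s.png"),cv2.imread("pics/v_t.png")]))
v=np.array([.519,.0347]); yaw=np.radians(155.8+106); print("tip rel",100*np.cos(yaw),100*np.sin(yaw))
E
```

```text
tip rel -14.262893370551181 -98.97762309077889
```

View pics/v.png

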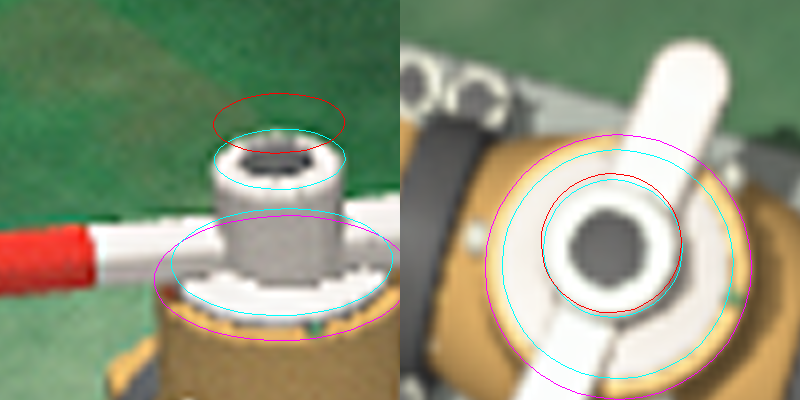

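```bash
python3 -c "
from cell import ctrl
print(ctrl.hand_in())"
```

```text
the job is handed in; nothing more can be done
None
```

The handle is back on the stem and pressed home, the valve is turned closed, and I have let go and handed the job in at about 17.5 s of the 70 s. No verdict was reported.

- **Fitting:** I gripped the handle by its grip boss and turned it to the stem angle seen in the top camera, about 44° from open. It went into the neck and dropped onto the flat without a search. I pressed it past the click until it stopped hard with about 22 N, which puts the handle's origin about 40 mm below the neck's top.
- **Closing:** I turned it clockwise to the stop. On letting go, the arm sprang back about 6° and settled about 98° from open.
- **Last checks:**
  - The camera overlays show the flange on the neck and the handle upright.
  - I work out the red tip at about x -14 mm, y -99 mm in the neck's frame, inside both limits.
  - The gripper is well clear and the wrist force is near zero.

**What disagreed or was not checked:**
- The stop came about 8° past the red mark. I put this down to play between the hub and the stem, but did not check it.
- The turning moment I read, 0.25–0.35 N m, stayed below the 0.45 N m given for the stem and never rose sharply. The spring-back and the cameras are my evidence that it reached the stop.
- I did not measure the other tools and the tin again at the end. The arm passed well above them, and I felt no unexpected contact.

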